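# Uncap the microphone in its charging dock

### The job

Take the tall twist-on cap off the microphone in its charging dock and stand it gently upright on the floor of the empty tray. The cap is hooked to the microphone inside, so give it about a quarter turn, either way, before lifting it straight up: the microphone must stay seated in its dock. Leave the other, bare microphone as it is.

Things in the scene. Friction and masses are not known exactly. Their poses are not given: they have to be found in the camera images.
- cap_grip (a point): Grip point of the loose grey cap, an upside-down cup over the hidden microphone: body 60 mm across, 80 mm tall, with one upright grip bar on top (46 long, 14 thick, 40 mm tall). Point: mid-bar, 24 mm above the body's top, 16 mm below the bar's top, 104 mm above the lower rim; x along the bar, y across it, z up. 0.13 kg. Turned 60 to 110 degrees on the dock it unhooks; it turns easily.
- mic_mid (a point): Middle of the microphone under the cap: 84 mm tall, 22 mm thick, 44 mm cross pin (along x) that catches on lugs in the cap after 3 mm of lift; 40 mm square foot loose, 16 mm deep, in a fixed black dock 110 x 110 x 30 mm, so it cannot turn but lifts out. 0.2 kg. Point on its axis, 26 mm above the dock's top, z up. The cap has 5 mm side play and must rise 75 mm to clear it.
- tray_in (a point): Centre of the inner floor of the empty shallow tray: dark steel, fixed, 150 mm (x) by 170 mm (y), rim 25 mm tall, walls 5 mm; z up. The tray and the two docks stand in any order from left to right.
- spare_mic_mid (a point): Middle of the other microphone, same make but bare, in a second dock alike; point 26 mm above that dock's top, microphone's top 42 mm higher, z up. Not to be disturbed. A squat tin and a computer mouse, lower than 50 mm, lie farther off.
There are look-alikes about, which are no part of the job. Leave any brown or purple look-alike of the part that bears tray_in alone.

How it is judged:
On the way:
1. the cap is lifted clear of the microphone, which stays seated (z of cap_grip in the frame of mic_mid above 0.145 m and distance of mic_mid from where it was at the start of the episode below 0.012 m), for 0.1 s.
At the end, for the whole second after the job is handed in: The cap stands upright (within about 6 degrees) and at rest on the tray's inner floor, released, its axis within 65 mm of the tray's centre; the microphone that was under it is still seated in its dock, upright and within 12 mm of where it was; the bare microphone is within 12 mm of where it was (z of cap_grip in the frame of tray_in between 0.097 and 0.11 m and horizontal distance between cap_grip and tray_in below 0.065 m and angle between cap_grip's own z axis and vertical below 0.1 rad and linear speed of cap below 0.02 m/s and distance of each of mic_mid, spare_mic_mid from where it was at the start of the episode below 0.012 m and angle between mic_mid's own z axis and vertical below 0.15 rad); the robot touches nothing.
It fails at once if the microphone is dragged along by the cap (moved more than 12 mm) (distance of mic_mid from where it was at the start of the episode above 0.012 m).
It fails at once if the bare microphone is disturbed (moved more than 12 mm) (distance of spare_mic_mid from where it was at the start of the episode above 0.012 m).
It fails at once if the cap is dropped (falls faster than 0.9 m/s out of the fingers) (linear speed of cap above 0.9 m/s and contact force between the fingers and cap below 0.1 N).
It also fails if it takes over 51 s, if anything falls off the work surface, if the arm or the gripper's body presses on something with over 40 N, if the wrist force passes 120 N, or if a joint passes its speed limit or range.

### The arm

A 7-joint arm with a two-finger parallel gripper is mounted at the origin on the work surface. World frame = base frame: x ahead of the robot, y to its left, z up, the work surface at z = 0. Lengths are in m, angles in rad, forces in N, time in s.
With the tool pointing down it reaches from about 0.4 to 0.85 m from the base axis. Payload 10.4 kg.
Tool frame: the origin (TCP) lies between the finger pads; the fingertips stand ahead of it and the grasp point (between the pads) lies 5 mm behind it (manip.tip_extent is the z of the fingertips in the tool frame, in m); z points along the fingers, y is the line along which they close (so a half turn about z gives the same grasp; the last joint's range is limited). The gripper opens to 85 mm and grips with 20 to 120 N. Pads are 22 mm wide; open, the fingers measure 114 mm over their backs; the gripper's body (76 mm by 85 mm) begins 54 mm behind the grasp point. The pads swing forward as they close: fully open they stand 13 mm farther back than shut.
Start: joints at [-0.023, 0.332, -0.065, 1.46, 0.022, 1.35, -0.088], TCP at [0.625, 0, 0.245] pointing down, gripper open.
Joint ranges: [-2.6, 2.6], [-0.5, 2.12], [-1.47, 1.34], [0.16, 2.42], [-1.27, 4.41], [0.06, 2.06], [-2.6, 2.6]. Speed limits (rad/s): [2.22, 2.22, 2.79, 2.79, 3.14, 3.14, 3.14].

### API

Orientations are given as a unit quaternion [x, y, z, w].
In Python, from workcell import status, viewer, manip gives the robot as it stands.
- The arm moves only by the tool play_rows, never from a script. Its argument "plan" is one flat list of numbers, 7 for each row, row after row: the turn, a rotation vector about the tool's x, y, z in degrees, then the shift along the tool's x, y, z in m, then the opening, from 0 (shut) to 1 (fully open). In form: [ax, ay, az, dx, dy, dz, grip, ax, ay, az, dx, dy, dz, grip, ...]. A call has 1 to 20 rows; each row is the pose to reach, as a shift and turn from the pose commanded when the call began, along the tool's axes at that moment; what a row does not reach only later rows make up. A row lasts 1/8 s, in which the tool goes at most 62.5 mm and 10.7 degrees, less where a joint would pass 70% of its speed; a pose out of reach is approached as far as the arm can. A call with a gripper value outside its range is refused whole. The fingers move at their own pace and stop on an object; "squeeze" is the grip in N (left out, the last holds). Time passes only in rows, so rows that repeat a pose let the fingers close. It gives the time, the measured TCP pose, the force, the opening and the grip force at its end, in the units of the state.
- status.get_obs(): the state, without advancing time (a new reading comes with each control period).
- viewer.camera(name): name is "scene" or "side" or "wrist"; returns the picture (420x560x3 uint8, red, green, blue); there is no depth.
- viewer.camera_model(name): a dict with "fx", "fy", "cx", "cy" (pixels), "R" (3x3) and "t" (3): a world point X has camera coordinates R X + t. Camera axes: x right, y down, z forward; pixel columns grow to the right and rows downward; lengths in m; the calibration is good to about 2 mm. The wrist camera is an equidistant fisheye: a pixel r from the principal point sees the ray r / f radians off the axis. A picture is of the moment at which its call begins: read the wrist's pose just before it. camera_model takes no time and is no camera call; for the wrist camera it gives the pose at the moment of the call.
- manip.hand_in(): hands the job in; it is judged then, once.
The state is a dict: "clock": time; "joint_pos": joint angles; "joint_velocities": joint speeds; "tau": joint torques, N m; "position": TCP position; "ee_rot": TCP orientation; "ft_force": force on the tool from outside, world axes, zero at the start; "torque": the same for the moment, N m; "grip_width": opening from 0.0 (shut) to 1.0 (fully open); "grasp_force": force on a finger pad.
Only numpy, scipy, OpenCV 4.12 (cv2) and the standard library are available. Lean on these libraries where they do the work, as an engineer would, in place of code of your own. Each camera call takes 0.05 s, during which the arm holds its last target. There are 200 camera calls.

## Working session

There is one attempt and no reset: what is moved stays moved. The work goes in short steps, Python scripts to look and compute and a tool call to move; the robot and the scene stay as the last step left them, time stands still between calls to the robot, and variables do not carry over. Pictures are saved under pics/ and viewed, at most 10 in all, crops included, and the job is handed in when it is done.

Besides the shell and the picture viewer there is one more tool, called as name(argument=value, ...) on one line, values as JSON. play_rows: Moves the arm, as the interface text tells. Its arguments: {"type":"object","properties":{"plan":{"type":"array","items":{"type":"number"}},"squeeze":{"type":"number"}},"required":["plan"]}

```bash
mkdir -p pics; python3 - <<'E'
from workcell import status, viewer, manip
import cv2,numpy as np
for n in ["scene","side","wrist"]:
    m=viewer.camera_model(n); im=viewer.camera(n)
    np.savez(f"pics/{n}0.npz",im=im,**{k:np.array(v) for k,v in m.items()})
    cv2.imwrite(f"pics/{n}0.png",im[:,:,::-1])
    print(n,m)
print(manip.tip_extent); o=status.get_obs(); print(o)
a=cv2.imread("pics/scene0.png")
E
```

```text
scene {'fx': 438.2722402574336, 'fy': 438.2722402574336, 'cx': 283.8000509229148, 'cy': 205.25810728137023, 'R': array([[ 0.62069822,  0.78402813, -0.00579679],
       [ 0.58516108, -0.46815498, -0.66213098],
       [-0.52184311,  0.40759147, -0.74936571]]), 't': array([-0.35005301, -0.17910954,  1.64038597])}
side {'fx': 444.3605833835972, 'fy': 444.3605833835972, 'cx': 277.90304430170966, 'cy': 205.54358737714773, 'R': array([[ 0.78137153, -0.62384145, -0.0167443 ],
       [-0.45005572, -0.54470881, -0.70763137],
       [ 0.43232901,  0.56045888, -0.70638337]]), 't': array([-0.3510522 ,  0.31793368,  1.13808693])}
wrist {'fx': 325.19226210127806, 'fy': 325.19226210127806, 'cx': 276.22009889478716, 'cy': 210.66739063479312, 'R': array([[ 9.99999245e-01,  8.25500145e-04, -9.10371893e-04],
       [ 1.07132616e-03, -9.48523614e-01,  3.16704605e-01],
       [-6.02069541e-04, -3.16705341e-01, -9.48523782e-01]]), 't': array([-0.62394344, -0.04164036,  0.37946462])}
0.014
{'clock': 0.15, 'joint_pos': array([-0.02259006,  0.33270544, -0.06468822,  1.46072167,  0.02161283,
        1.3499148 , -0.08848864]), 'joint_velocities': array([ 0.00017952, -0.00051066,  0.001541  , -0.00121198,  0.00153117,
       -0.00059361,  0.00046072]), 'tau': array([ 1.13752249e-03, -6.25829744e+01,  4.95374459e-02, -3.91853535e+01,
        1.63436425e-02,  7.44175835e-03, -2.63868424e-05]), 'position': array([ 6.24737792e-01, -1.64389931e-05,  2.44724714e-01]), 'ee_rot': array([ 7.07103342e-01,  7.07110024e-01, -3.93713239e-04, -3.50037654e-04]), 'ft_force': array([0.06375804, 0.46600653, 0.10390968]), 'torque': array([ 0.00651652, -0.03981887, -0.05060328]), 'grasp_force': 0.0, 'grip_width': 1.0069529837427107}
```

View pics/scene0.png

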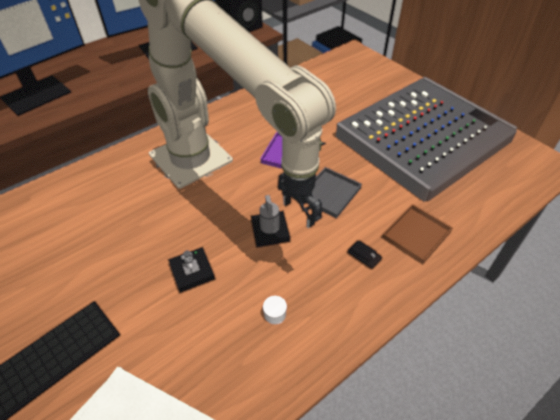

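View pics/side0.png

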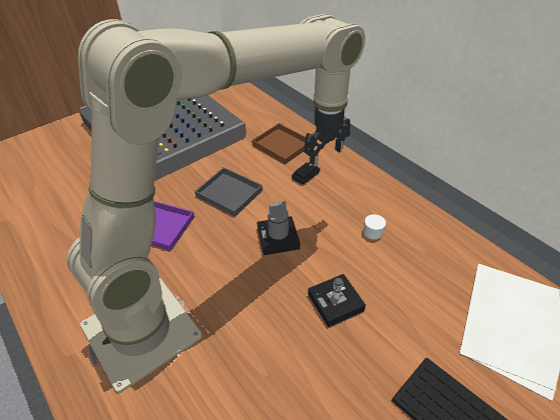

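View pics/wrist0.png

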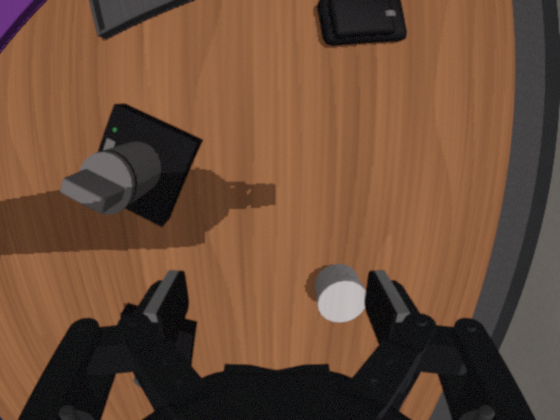

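Candidates for the tray are dark grey (scene 333,192; side 229,190), purple (scene 278,150) and brown (scene 417,233). The dark steel one fits, since the other two colours are excluded. The capped mic is at scene (269,215), side (278,222) and wrist (110,180). The bare one is at scene (190,265). Next is one enlarged crop to confirm.

```bash
python3 - <<'E'
import cv2,numpy as np
w=cv2.imread("pics/wrist0.png");s=cv2.imread("pics/scene0.png");d=cv2.imread("pics/side0.png")
f=lambda im,x,y,w_,h,k:cv2.convertScaleAbs(cv2.resize(im[y:y+h,x:x+w_],None,fx=k,fy=k,interpolation=cv2.INTER_CUBIC),alpha=1.5,beta=15)
A=f(w,50,95,160,140,2.5)  #400x350
B=f(s,240,165,130,87.5.__int__(),3.0769) 
C=f(d,185,160,133,87,3)
o=np.zeros((600,800,3),np.uint8)
def put(i,x,y):
    h=min(i.shape[0],600-y);w_=min(i.shape[1],800-x);o[y:y+h,x:x+w_]=i[:h,:w_]
put(A,0,0);put(B,400,0);put(C,400,300)
put(f(w,80,0,130,40,3),0,360)
cv2.imwrite("pics/crop1.png",o)
E
```

```text
(no output)
```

View pics/crop1.png

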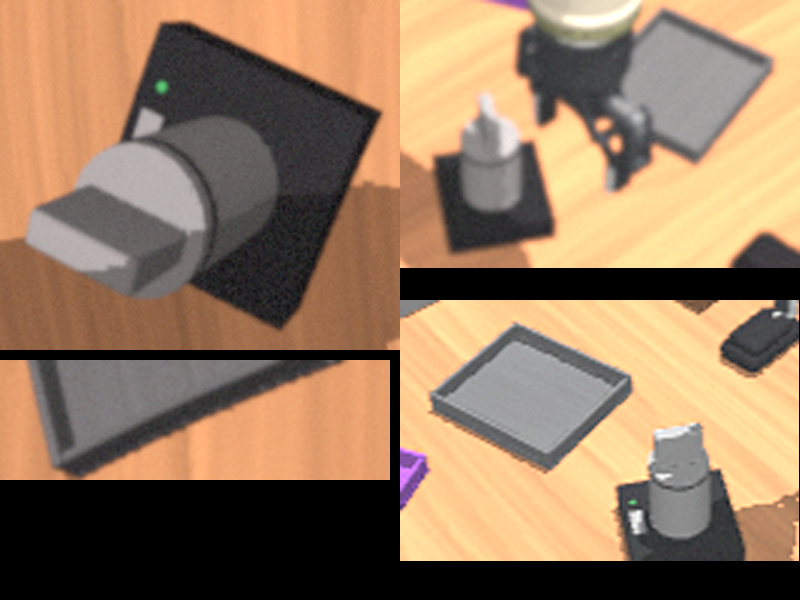

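The crop confirms a grey cap with a bar on a black dock, and the dark-steel empty tray. The bar-top corners in the crop are about (37,205), (138,258), (128,292) and (27,242).

```bash
cat > h.py <<'E'
import numpy as np,cv2
def ray(m,px):
    px=np.atleast_2d(np.array(px,float)); x=(px[:,0]-m['cx'])/m['fx'];y=(px[:,1]-m['cy'])/m['fy']
    if m.get('fish'):
        r=np.hypot(x,y); s=np.sinc(r/np.pi); d=np.c_[x*s,y*s,np.cos(r)]
    else: d=np.c_[x,y,np.ones(len(x))]
    return -m['R'].T@m['t'], d@m['R']
def plane(m,px,z):
    o,d=ray(m,px); return o+d*((z-o[2])/d[:,2])[:,None]
def load(n):
    q=np.load(f"pics/{n}0.npz"); m={k:q[k] for k in q.files}; m['fish']=n=='wrist'; return m
E
python3 - <<'E'
from h import *
np.set_printoptions(precision=4,suppress=True)
W,S,D=load('wrist'),load('scene'),load('side')
c=np.array([[37,205],[138,258],[128,292],[27,242]])/2.5+[50,95]
P=plane(W,c,.15);print("bar",P,P.mean(0),np.linalg.norm(np.roll(P,-1,0)-P,axis=1),np.degrees(np.arctan2(*(P[1]-P[0]+P[2]-P[3])[1::-1])))
dk=np.array([[162,22],[382,113],[282,328]])/2.5+[50,95]
P=plane(W,dk,.03);print("dock",P,(P[0]+P[2])/2,np.linalg.norm(np.roll(P,-1,0)-P,axis=1))
P=plane(D,np.array([[655,432],[702,426]])/3.+[185-400/3,160-100],.15);print("bar side",P,P.mean(0))
P=plane(S,np.array([[487,96],[490,105]])/3.0769+[240-130,165],.15);print("bar scene",P)
P=plane(D,np.array([[430,395],[516,323],[632,376],[552,455]])/3.+[185-400/3,160-100],.028);print("tray side",P,P.mean(0),np.linalg.norm(np.roll(P,-1,0)-P,axis=1))
P=plane(S,np.array([[664,10],[773,67],[698,150]])/3.0769+[240-130,165],.028);print("tray scene",P,(P[0]+P[2])/2,np.linalg.norm(np.roll(P,-1,0)-P,axis=1))
P=plane(S,[[190,258]],.09);print("spare",P)
P=plane(D,[[338,285]],.09);print("spare",P)
# bare-floor segmentation check of the dark tray in side view
E
```

```text
bar [[0.4517 0.0356 0.15  ]
 [0.4896 0.0171 0.15  ]
 [0.4837 0.0058 0.15  ]
 [0.4448 0.0232 0.15  ]] [0.4675 0.0204 0.15  ] [0.0422 0.0127 0.0427 0.0142] -25.100915977821884
dock [[ 0.4425  0.0932  0.03  ]
 [ 0.5455  0.0461  0.03  ]
 [ 0.4903 -0.0526  0.03  ]] [0.4664 0.0203 0.03  ] [0.1132 0.1131 0.1535]
bar side [[0.4465 0.0278 0.15  ]
 [0.4852 0.0061 0.15  ]] [0.4659 0.017  0.15  ]
bar scene [[0.4535 0.0297 0.15  ]
 [0.4647 0.0248 0.15  ]]
tray side [[0.3645 0.3299 0.028 ]
 [0.5052 0.3716 0.028 ]
 [0.5538 0.2131 0.028 ]
 [0.4153 0.1689 0.028 ]] [0.4597 0.2709 0.028 ] [0.1468 0.1658 0.1453 0.1688]
tray scene [[0.3812 0.3352 0.028 ]
 [0.5247 0.3684 0.028 ]
 [0.5614 0.2209 0.028 ]] [0.4713 0.2781 0.028 ] [0.1472 0.1519 0.2134]
spare [[ 0.4592 -0.2523  0.09  ]]
spare [[ 0.4365 -0.2606  0.09  ]]
```

play_rows(plan=[0,0,-10,0.003,-0.03,0,1,0,0,-20,0.006,-0.06,0,1,0,0,-30,0.01,-0.09,0,1,0,0,-40,0.014,-0.12,0,1,0,0,-50,0.018,-0.14,0,1,0,0,-60,0.0195,-0.155,0,1,0,0,-64.5,0.0195,-0.158,0,1,0,0,-64.5,0.0195,-0.158,0,1,0,0,-64.5,0.0195,-0.158,0,1,0,0,-64.5,0.0195,-0.158,0,1], squeeze=40)

```text
clock: 1.4
position: [0.4671, 0.0195, 0.2452]
ee_rot: [0.221, 0.975, -0.0, -0.0]
ft_force: [0.3, -0.4, 0.4]
grip_width: 0.997
grasp_force: 0.0
```

```bash
python3 - <<'E'
from workcell import status, viewer
import cv2,numpy as np
o=status.get_obs();print(o['position'],o['ee_rot'],o['joint_pos'])
n="wrist";m=viewer.camera_model(n); im=viewer.camera(n)
np.savez("pics/w1_0.npz",im=im,**{k:np.array(v) for k,v in m.items()})
cv2.imwrite("pics/w1.png",cv2.convertScaleAbs(im[:,:,::-1],alpha=1.4))
n="side";im=viewer.camera(n);cv2.imwrite("pics/s1.png",im[:,:,::-1])
E
```

```text
[0.46713894 0.01951963 0.24518216] [ 2.21215504e-01  9.75224943e-01 -2.45316014e-06 -1.08377979e-04] [ 4.46386148e-02 -5.33161745e-03 -1.82707123e-01  1.84987770e+00
 -1.08092094e-03  1.29716249e+00  9.86901305e-01]
```

View pics/w1.png

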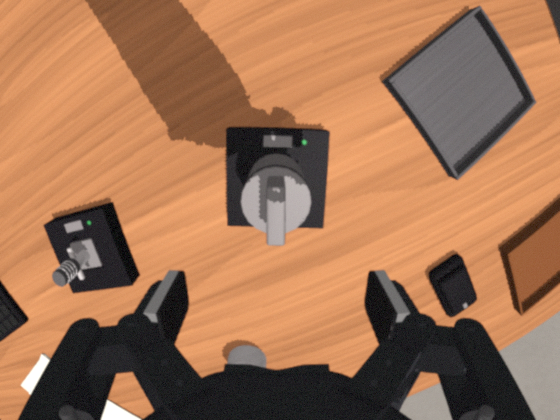

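The wrist view shows the bar centred between the fingers and aligned, with its end at (276,244). The tray is fully visible, with rim corners at (480,8), (533,100), (457,178) and (385,80).

```bash
python3 - <<'E'
from h import *
np.set_printoptions(precision=4,suppress=True)
W=load('w1_');W['fish']=True
P=plane(W,[[480,8],[533,100],[457,178],[385,80]],.026);print(P,P.mean(0),np.linalg.norm(np.roll(P,-1,0)-P,axis=1))
print(plane(W,[[276,198],[241,198],[310,198]],.110),plane(W,[[276,244],[268,240],[285,240]],.15))
P=plane(W,[[227,128],[328,130],[325,228],[227,227]],.03);print(P,P.mean(0))
E
```

```text
[[0.371  0.3372 0.026 ]
 [0.5046 0.3759 0.026 ]
 [0.5546 0.221  0.026 ]
 [0.414  0.1747 0.026 ]] [0.461  0.2772 0.026 ] [0.1391 0.1627 0.148  0.1681]
[[ 0.4622  0.0213  0.11  ]
 [ 0.4494 -0.0054  0.11  ]
 [ 0.4745  0.0472  0.11  ]] [[0.4842 0.0108 0.15  ]
 [0.4786 0.0068 0.15  ]
 [0.4841 0.0183 0.15  ]]
[[ 0.3912 -0.0022  0.03  ]
 [ 0.439   0.0931  0.03  ]
 [ 0.5393  0.0463  0.03  ]
 [ 0.49   -0.0541  0.03  ]] [0.4649 0.0208 0.03  ]
```

play_rows(plan=[0,0,0,0,0,0.03,1,0,0,0,0,0,0.055,1,0,0,0,0,0,0.08,1,0,0,0,0,0,0.1,1,0,0,0,0,0,0.114,1,0,0,0,0,0,0.114,1])

```text
clock: 2.25
position: [0.4666, 0.0195, 0.1306]
ee_rot: [0.221, 0.975, -0.0, -0.001]
ft_force: [-0.3, 0.6, -0.2]
grip_width: 0.996
grasp_force: 0.0
```

play_rows(plan=[0,0,0,0,0,0,0.6,0,0,0,0,0,0,0.3,0,0,0,0,0,0,0,0,0,0,0,0,0,0,0,0,0,0,0,0,0,0,0,0,0,0,0,0,0,0,0,0,0,0,0,0,0,0,0,0,0,0,0,0,0,0,0,0,0,0,0,0,0,0,0,0], squeeze=40)

```text
clock: 3.5
position: [0.4672, 0.0195, 0.1315]
ee_rot: [0.221, 0.975, 0.0, 0.0]
ft_force: [-1.1, 0.2, 4.8]
grip_width: 0.158
grasp_force: 45.8
```

play_rows(plan=[0,0,0,0,0,-0.001,0,0,0,7,0,0,-0.001,0,0,0,14,0,0,-0.001,0,0,0,21,0,0,-0.001,0,0,0,28,0,0,-0.001,0,0,0,35,0,0,-0.001,0,0,0,42,0,0,-0.001,0,0,0,49,0,0,-0.001,0,0,0,56,0,0,-0.001,0,0,0,63,0,0,-0.001,0,0,0,70,0,0,-0.001,0,0,0,77,0,0,-0.001,0,0,0,82,0,0,-0.001,0,0,0,86,0,0,-0.001,0,0,0,86,0,0,-0.001,0,0,0,86,0,0,-0.001,0])

```text
clock: 5.5
position: [0.4668, 0.0195, 0.132]
ee_rot: [0.826, 0.563, -0.0, -0.0]
ft_force: [-0.8, 0.8, -2.4]
grip_width: 0.16
grasp_force: 44.9
```

```bash
python3 - <<'E'
from workcell import status, viewer
import cv2,numpy as np
o=status.get_obs();print(o['position'],o['ee_rot'],o['joint_pos'],o['torque'])
a=viewer.camera("side")[180:270,230:330,::-1];b=viewer.camera("wrist")[:,:,::-1]
a=cv2.resize(a,None,fx=3.6,fy=3.6);b=cv2.resize(b,(480,360))
p=np.zeros((360,800,3),np.uint8);p[:324,:320]=a[:,:320];p[:,320:]=b
cv2.imwrite("pics/t2.png",cv2.convertScaleAbs(p,alpha=1.4))
E
```

```text
[0.46678888 0.01947583 0.13204564] [ 8.26137060e-01  5.63469160e-01 -2.22820093e-04 -1.14928499e-04] [-0.03143479  0.09452614 -0.11297564  1.99667189  0.01224404  1.0515273
 -0.52363008] [ 0.01434957  0.01394215 -0.05932999]
```

View pics/t2.png

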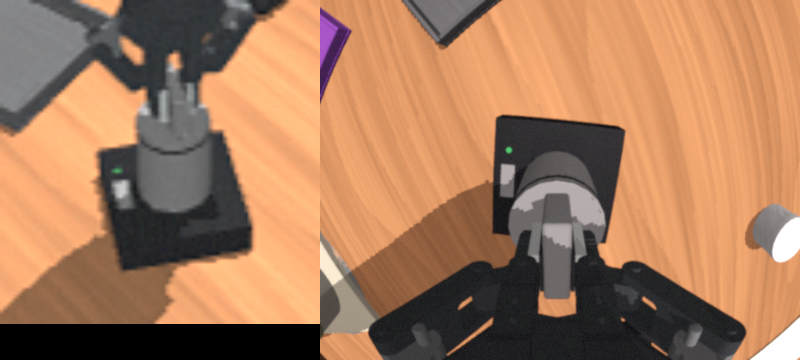

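The cap turned with the hand: in the wrist view the bar is still held square between the pads. I'll lift slowly and watch the force.

play_rows(plan=[0,0,0,0,0,-0.001,0,0,0,0,0,0,-0.002,0,0,0,0,0,0,-0.003,0,0,0,0,0,0,-0.004,0,0,0,0,0,0,-0.005,0,0,0,0,0,0,-0.006,0,0,0,0,0,0,-0.007,0,0,0,0,0,0,-0.007,0,0,0,0,0,0,-0.007,0])

```text
clock: 6.72
position: [0.467, 0.0195, 0.1393]
ee_rot: [0.827, 0.563, 0.0, 0.0]
ft_force: [-0.2, 0.9, -2.0]
grip_width: 0.158
grasp_force: 44.9
```

```bash
python3 - <<'E'
from workcell import status, viewer
import cv2,numpy as np,time
for _ in range(3):
    viewer.camera("side"); print(status.get_obs()['ft_force'])
b=viewer.camera("side")[180:270,230:330,::-1]
cv2.imwrite("pics/s3.png",cv2.convertScaleAbs(cv2.resize(b,None,fx=5,fy=5),alpha=1.5))
E
```

```text
[ 0.01690193  0.17323104 -1.65207394]
[ 0.390015   -0.57322828 -1.98447194]
[-0.64598851 -0.45600483 -1.82929784]
```

View pics/s3.png

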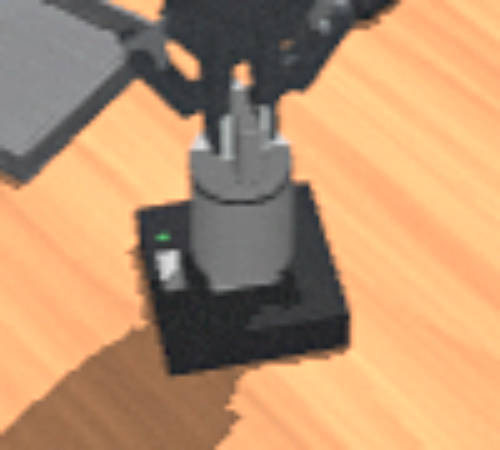

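The force is about −1.8 N, which matches the cap alone (1.3 N) and not cap plus mic (3.3 N), so it is unhooked. I'll lift straight up.

play_rows(plan=[0,0,0,0,0,-0.008,0,0,0,0,0,0,-0.016,0,0,0,0,0,0,-0.024,0,0,0,0,0,0,-0.032,0,0,0,0,0,0,-0.04,0,0,0,0,0,0,-0.05,0,0,0,0,0,0,-0.06,0,0,0,0,0,0,-0.07,0,0,0,0,0,0,-0.08,0,0,0,0,0,0,-0.09,0,0,0,0,0,0,-0.1,0,0,0,0,0,0,-0.11,0,0,0,0,0,0,-0.11,0,0,0,0,0,0,-0.11,0,0,0,0,0,0,-0.11,0])

```text
clock: 8.8
position: [0.4668, 0.0195, 0.2489]
ee_rot: [0.827, 0.563, -0.0, -0.0]
ft_force: [0.4, -0.0, -2.5]
grip_width: 0.16
grasp_force: 44.9
```

```bash
python3 - <<'E'
from workcell import status, viewer
import cv2,numpy as np
from scipy.spatial.transform import Rotation as R
o=status.get_obs();print(o['position'],o['ft_force'],o['joint_pos'])
T=np.array([.461,.274,o['position'][2]]);q=R.from_quat(o['ee_rot']);print("tool shift",q.inv().apply(T-o['position']))
b=viewer.camera("side")[140:270,200:360,::-1]
cv2.imwrite("pics/s4.png",cv2.convertScaleAbs(cv2.resize(b,None,fx=4,fy=4),alpha=1.5))
E
```

```text
[0.46679227 0.01951441 0.24889713] [ 0.35669563 -0.00934913 -2.47435181] [-2.93447465e-02 -1.16014087e-02 -1.09121473e-01  1.84826568e+00
 -1.36854931e-03  1.30554957e+00 -5.13320606e-01]
tool shift [ 2.34657408e-01 -9.86527694e-02 -5.79595712e-06]
```

View pics/s4.png

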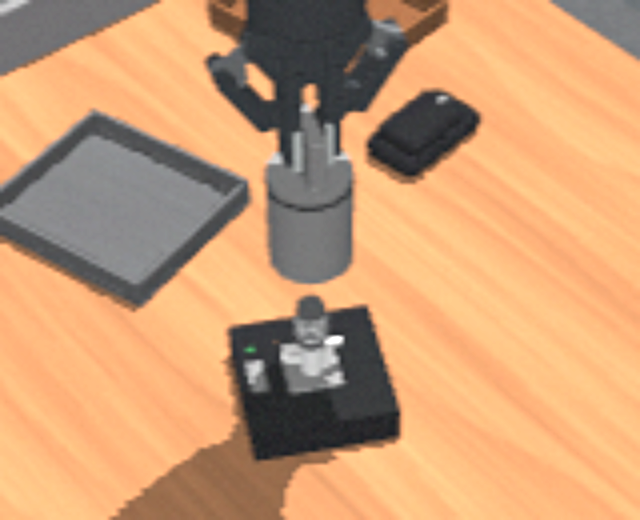

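The microphone is still seated in its dock (crop 312,350) and the cap is clear above it. Next I'll move over the tray and down.

play_rows(plan=[0,0,0,0.012,-0.005,0,0,0,0,0,0.035,-0.015,0,0,0,0,0,0.065,-0.027,0,0,0,0,0,0.1,-0.042,0,0,0,0,0,0.135,-0.057,0,0,0,0,0,0.17,-0.072,0,0,0,0,0,0.2,-0.084,0,0,0,0,0,0.223,-0.094,0,0,0,0,0,0.235,-0.099,0,0,0,0,0,0.235,-0.099,0,0,0,0,0,0.235,-0.099,0.015,0,0,0,0,0.235,-0.099,0.035,0,0,0,0,0.235,-0.099,0.055,0,0,0,0,0.235,-0.099,0.075,0,0,0,0,0.235,-0.099,0.095,0,0,0,0,0.235,-0.099,0.11,0,0,0,0,0.235,-0.099,0.12,0,0,0,0,0.235,-0.099,0.128,0,0,0,0,0.235,-0.099,0.132,0,0,0,0,0.235,-0.099,0.132,0])

```text
clock: 11.35
position: [0.4611, 0.2745, 0.1174]
ee_rot: [0.827, 0.563, 0.0, 0.0]
ft_force: [0.1, -0.1, -2.0]
grip_width: 0.155
grasp_force: 45.0
```

play_rows(plan=[0,0,0,0,0,0.002,0,0,0,0,0,0,0.004,0,0,0,0,0,0,0.006,0,0,0,0,0,0,0.008,0,0,0,0,0,0,0.008,0,0,0,0,0,0,0.008,0])

```text
clock: 12.1
position: [0.4611, 0.2745, 0.1093]
ee_rot: [0.827, 0.563, 0.0, 0.0]
ft_force: [1.2, 0.5, -1.0]
grip_width: 0.158
grasp_force: 45.0
```

play_rows(plan=[0,0,0,0,0,0.001,0,0,0,0,0,0,0.001,0,0,0,0,0,0,0.002,0,0,0,0,0,0,0.002,0,0,0,0,0,0,0.002,0])

```text
clock: 12.72
position: [0.461, 0.2745, 0.1073]
ee_rot: [0.827, 0.563, 0.0, 0.0]
ft_force: [0.5, -0.4, -1.4]
grip_width: 0.154
grasp_force: 45.0
```

```bash
python3 - <<'E'
from workcell import status, viewer
import cv2,numpy as np
f=[]
for _ in range(4):
    b=viewer.camera("side");o=status.get_obs();f.append(o['ft_force'])
print(np.mean(f,0),o['position'])
cv2.imwrite("pics/s5.png",cv2.convertScaleAbs(cv2.resize(b[110:240,160:320,::-1],None,fx=4,fy=4),alpha=1.5))
E
```

```text
[-1.25388768e-01  1.25767072e-03 -1.37233999e+00] [0.46107536 0.27443235 0.10735677]
```

View pics/s5.png

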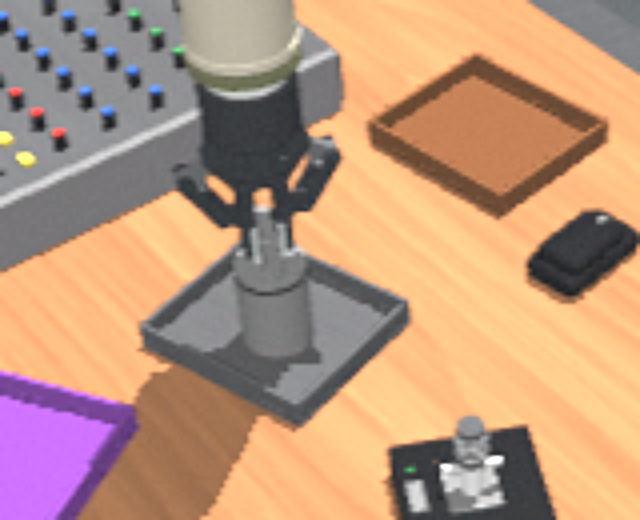

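The cap (crop 277,320) is inside the tray near its centre, just above the floor. I'll ease it down.

play_rows(plan=[0,0,0,0,0,0.001,0,0,0,0,0,0,0.001,0,0,0,0,0,0,0.002,0,0,0,0,0,0,0.002,0,0,0,0,0,0,0.002,0])

```text
clock: 13.55
position: [0.4613, 0.2748, 0.1066]
ee_rot: [0.827, 0.563, 0.001, 0.0]
ft_force: [-4.8, -2.0, 12.5]
grip_width: 0.158
grasp_force: 47.0
```

play_rows(plan=[0,0,0,0,0,0.0005,0,0,0,0,0,0,0.001,0,0,0,0,0,0,0.001,0,0,0,0,0,0,0.001,0])

```text
clock: 14.05
position: [0.4614, 0.2749, 0.1065]
ee_rot: [0.827, 0.563, 0.001, 0.0]
ft_force: [-7.9, -3.8, 22.3]
grip_width: 0.156
grasp_force: 48.3
```

Contact is firm. I'll relax the push, open gently, then retreat straight up.

play_rows(plan=[0,0,0,0,0,-0.001,0,0,0,0,0,0,-0.002,0,0,0,0,0,0,-0.002,0,0,0,0,0,0,-0.002,0])

```text
clock: 14.55
position: [0.4612, 0.2746, 0.1066]
ee_rot: [0.827, 0.563, 0.0, 0.0]
ft_force: [-1.3, -1.3, 5.6]
grip_width: 0.163
grasp_force: 45.9
```

play_rows(plan=[0,0,0,0,0,0,0.18,0,0,0,0,0,0,0.22,0,0,0,0,0,0,0.3,0,0,0,0,0,0,0.4,0,0,0,0,0,0,0.5,0,0,0,0,0,0,0.6,0,0,0,0,0,0,0.6,0,0,0,0,0,-0.01,0.6,0,0,0,0,0,-0.03,0.6,0,0,0,0,0,-0.05,0.6,0,0,0,0,0,-0.08,0.6,0,0,0,0,0,-0.11,0.6,0,0,0,0,0,-0.14,0.6,0,0,0,0,0,-0.14,0.6,0,0,0,0,0,-0.14,0.6])

```text
clock: 16.42
position: [0.4608, 0.2743, 0.2462]
ee_rot: [0.827, 0.563, -0.0, 0.0]
ft_force: [-0.1, -0.5, 0.2]
grip_width: 0.598
grasp_force: 0.0
```

```bash
python3 - <<'E'
from workcell import status, viewer
import cv2,numpy as np
b=viewer.camera("side")
cv2.imwrite("pics/s6.png",cv2.convertScaleAbs(cv2.resize(b[130:330,150:400,::-1],None,fx=3,fy=3),alpha=1.4))
E
```

```text
(no output)
```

View pics/s6.png

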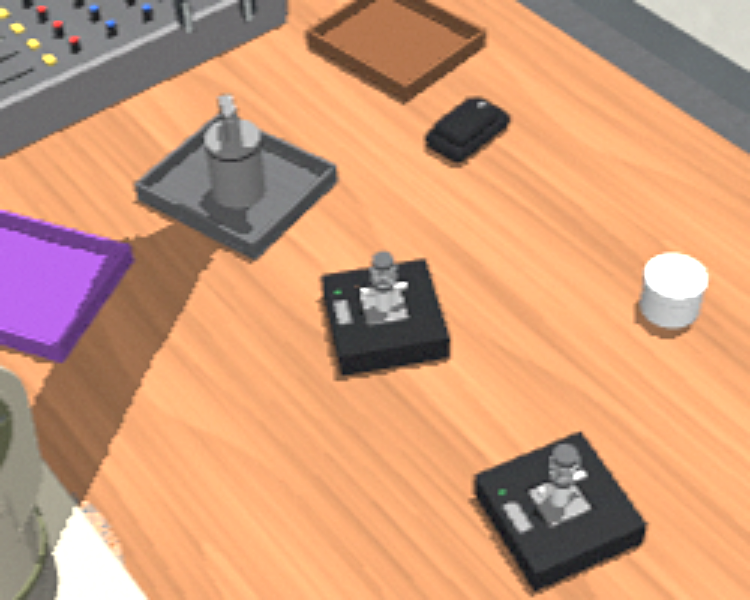

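The cap stands upright in the tray (crop 235,165). Both microphones are seated in their docks, and the gripper is clear.

```bash
python3 -c "
from workcell import manip
print(manip.hand_in())"
```

```text
the job is handed in; nothing more can be done
None
```

The cap came off with an 86° turn and now stands upright near the centre of the dark-steel tray. Both microphones are seated, and the job was handed in at about 16.5 s; no verdict was returned.

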